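Switch the air selector over to the square key

ROBOT

A 6-joint arm with a two-finger parallel gripper is mounted at the origin on a cart in front of the work surface, level with it; the furniture and walls round the work are solid. World frame = base frame: x ahead of the robot, y to its left, z up, the work surface at z = 0. Lengths are in m, angles in rad, forces in N, time in s.
With the tool pointing down it reaches from about 0.325 to 0.85 m from the base axis. Payload 4.4 kg.
Tool frame: the origin (TCP) lies at the very end of the fingers, on their centre line; the grasp point (between the pads) lies 19 mm behind it; z points along the fingers, y is the direction in which the jaws open and shut (so a half turn about z gives the same grasp; the last joint's range is limited). The gripper opens to 94 mm and grips with 3 to 60 N. Pads are 16 mm wide; open, the fingers measure 119 mm over their backs; the gripper's body (75 mm by 177 mm) begins 78 mm behind the grasp point.
Start: joints at [-1.337, 0.207, 1.542, -0, 1.393, -0.15], TCP at [0.215, -0.533, 0.173] pointing down, gripper open.
Joint ranges: [-2.73, 2.73], [-0.86, 2.22], [0.23, 2.46], [-1.11, 4.25], [0.08, 2.63], [-2.82, 2.82]. Speed limits (rad/s): [2.79, 2.79, 3.14, 3.14, 3.14, 3.14].

INTERFACE

Orientations are given as a rotation vector (axis times angle).
In Python, from bench import read_state, optics, sign_off, nets gives the robot as it stands.
- The arm moves only by the tool send_rows, never from a script. Its argument "deltas" is text: rows parted by semicolons, each of 6 numbers parted by spaces: the shift along the tool's x, y, z each as a share of 40 mm, from -1 to 1, then the turn, a rotation vector about the tool's x, y, z each as a share of 6 degrees, from -1 to 1. A call has 1 to 5 rows; each row shifts and turns the commanded pose from where the row before left it, along the tool's axes as they then stand; what a row does not reach is not made up. A row lasts 1/12 s, in which the tool goes at most 41.7 mm and 7.16 degrees, less where a joint would pass 70% of its speed; a pose out of reach is approached as far as the arm can. A call with a number of a shift or a turn outside -1 to 1 is refused whole. A call with a gripper value outside its range is refused whole. "fingers" is the closure, from -1 (fully open) to 1 (shut), set as the call begins (left out, the last holds). The fingers move at their own pace and stop on an object; the grip force is fixed at half the most. Time passes only in rows, so rows that do not move let the fingers close. It gives the time, the measured TCP pose, the force and the opening at its end, in the units of the state.
- read_state(): the state, without advancing time (a new reading comes with each control period).
- optics.read_camera(name): name is "side" or "top"; returns (picture, depth): 480x640x3 uint8, blue, green, red; 480x640 float32, m along the optical axis (not along the pixel's ray), 0 where there is no reading.
- optics.camera_params(name): a dict with "fx", "fy", "cx", "cy" (pixels), "R" (3x3) and "t" (3): a world point X has camera coordinates R X + t. Camera axes: x right, y down, z forward; pixel columns grow to the right and rows downward; lengths in m; the calibration is good to about 2 mm. A picture is of the moment at which its call begins. camera_params takes no time and is no camera call.
- sign_off(): hands the job in, once; it reports no verdict.
Trained networks look in the newest picture that a camera, given by its name, has taken for a name from the list of things; names that differ only in an ending like _2 or _b are one class to them, and where a whole thing is asked for, a point or a joint stands for the part that bears it (a point fixed in the world has none). Each returns a list of dicts, best first, with "p" (0 to 1); they miss things now and then, are a little off and sometimes report something else, mostly with a low value. They report only what shows in the picture. A call takes as long as a camera call.
- nets.outline_of(target, camera): "pixels" (480x640 bool, what is visible of it) and "extent" ([left, top, width, height] in pixels, round what is visible of it).
The state is a dict: "time": time; "joint_pos": joint angles; "joint_velocities": joint speeds; "joint_efforts": joint torques, N m; "tool_pos": TCP position; "tool_rot": TCP orientation; "wrist_force": force on the tool from outside, world axes, zero at the start; "moment": the same for the moment, N m; "finger_gap": finger opening in m.
Only numpy, scipy, OpenCV 4.12 (cv2) and the standard library are available. Lean on these libraries where they do the work, as an engineer would, in place of code of your own. Each camera call takes 0.05 s, during which the arm holds its last target.

TASK

The air selector on the bench has two modules with two interlocked keys each: in each, one key is latched down and the other stands up. Switch the module with the round and the square key over to square: press the square key from above fully down, until it stays down by itself and the round key has popped up. Leave the other module, with the triangular and the narrow bar-shaped key, as it is.

Things in the scene. Friction and masses are not known exactly. Their poses are not given: they have to be found in the camera images.
- square_key_top (a point): Key to press: square ivory cap, 29 x 29 mm, up at the start. Point: centre of the cap's top face, z = 0.061 up, 0.049 latched down (12 mm straight down, hard stop). y axis along the row of keys, z up. Pressing takes about 4 N at first and less farther down; past half travel it snaps down and stays, and the round key snaps up by as much.
- round_key_top (a point): Round ivory cap, 30 mm across, latched down at the start, in the square key's module; point, heights and axes as for the square key. Each module is a fixed grey metal box with a black well round each key and brass air outlets at the back, 100 mm deep, 106 mm wide, top at z = 0.045, keys 50 mm apart; the two stand side by side on a steel plate, and the order of modules and of keys in each varies.
- triangle_key_top (a point): Triangular ivory cap, about 35 mm along a side, in the other module: latched down, to be left so. Point, heights and axes as for the square key.
- bar_key_top (a point): Narrow bar-shaped ivory cap, 13 mm along the row and 38 mm across it, in the other module, interlocked with the triangular key: up, not to be pressed. Point, heights and axes as for the square key.

How it is judged:
At the end, for the whole second after the job is handed in: The square key is latched down and the round key is up, the triangular key is still down and the bar-shaped key still up: each top within 3.5 mm of its end height (61 mm above the bench up, 49 mm down) (height (world z) of each of square_key_top, triangle_key_top below 0.0525 m and height (world z) of each of round_key_top, bar_key_top above 0.0575 m); the robot touches nothing.
It fails at once if the other module is switched: its bar-shaped key is pressed down, or its triangular key raised, to half of the travel (height (world z) of bar_key_top below 0.055 m or height (world z) of triangle_key_top above 0.055 m).
It also fails if it takes over 26 s, if anything falls off the work surface, if the arm or the gripper's body presses on something with over 40 N, if the wrist force passes 120 N, or if a joint passes its speed limit or range.

## Working session

There is one attempt and no reset: what is moved stays moved. The work goes in short steps, Python scripts to look and compute and a tool call to move; the robot and the scene stay as the last step left them, time stands still between calls to the robot, and variables do not carry over. Pictures are saved under pics/ and viewed, and the job is handed in when it is done.

Besides the shell and the picture viewer there is one more tool, called by a JSON object that holds its "name" and its "arguments", one argument or row to a line. send_rows: Moves the arm, as the interface text tells. Shift numbers are shares of 40 mm and turn numbers shares of 6 degrees, none past 1 either way. Its arguments: {"type":"object","properties":{"deltas":{"type":"string"},"fingers":{"type":"number"}},"required":["deltas"]}

```bash
mkdir -p pics; ls; python3 - <<'E'
from bench import read_state, optics, sign_off, nets
import cv2,numpy as np
s=read_state()
for k in s: print(k,np.round(s[k],4))
for c in("top","side"):
    im,d=optics.read_camera(c); cv2.imwrite(f"pics/{c}0.png",im); np.save(f"{c}0.npy",d)
    print(optics.camera_params(c))
E
```

```text
pics
time 0.0
joint_pos [-1.3375  0.2074  1.5429 -0.      1.3935 -0.1505]
joint_velocities [ 0.0001 -0.      0.0001  0.0005 -0.0006  0.0009]
joint_efforts [ 2.00000e-04 -3.70875e+01 -2.81413e+01  6.98000e-02  3.60000e-02
 -2.00000e-04]
tool_pos [ 0.2151 -0.5323  0.1719]
tool_rot [-3.0817e+00 -5.9870e-01  2.0000e-04]
wrist_force [-0.322  -0.4747 -0.185 ]
moment [ 0.0005  0.0144 -0.0649]
finger_gap 0.0941
{'fx': 600.6874161536844, 'fy': 600.6874161536844, 'cx': 321.6863733948982, 'cy': 239.92587158357978, 'R': array([[ 0.0040451 , -0.99992468, -0.01158739],
       [-0.99124521, -0.00248022, -0.13201051],
       [ 0.13197182,  0.01201994, -0.99118059]]), 't': array([0.05115333, 0.59656963, 0.87361648])}
{'fx': 497.41382714742036, 'fy': 497.41382714742036, 'cx': 321.8980239559783, 'cy': 242.90895876256147, 'R': array([[ 0.94454834, -0.32831213,  0.00629084],
       [-0.18868449, -0.558322  , -0.80788286],
       [ 0.26875006,  0.76189743, -0.58930953]]), 't': array([-0.5521306 ,  0.19998516,  0.71220776])}
```

View pics/top0.png

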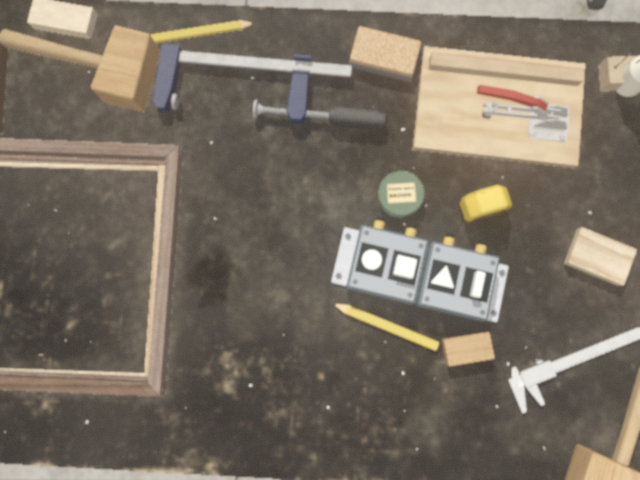

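View pics/side0.png

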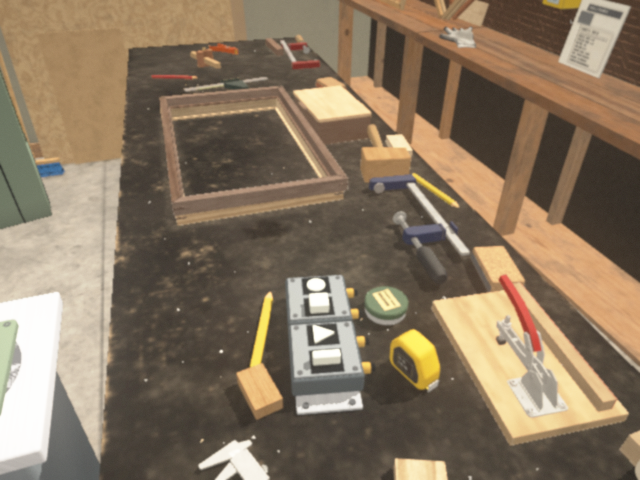

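```bash
cat > h.py <<'E'
import numpy as np,cv2
from bench import read_state, optics, sign_off, nets
def world(cam,mask,d):
    P=optics.camera_params(cam); v,u=np.nonzero(mask&(d>0)); z=d[v,u]
    X=np.c_[(u-P['cx'])/P['fx']*z,(v-P['cy'])/P['fy']*z,z]
    return (X-P['t'])@P['R']
E
python3 - <<'E'
from h import *
d=np.load('top0.npy')
for n in("square_key_top","round_key_top","triangle_key_top","bar_key_top"):
    for r in nets.outline_of(n,"top")[:2]:
        m=r['pixels'].astype(bool); W=world('top',m,d); zt=np.median(W[:,2])
        T=W[abs(W[:,2]-zt)<.004]
        print(n,round(r['p'],2),r['extent'],m.sum(),np.round(zt,4),np.round(T.mean(0),4),np.round(np.percentile(T,[1,99],axis=0),4).tolist())
E
```

```text
square_key_top 0.62 [395.5, 256.1, 18.8, 22.7] 414 0.0619 [ 0.5549 -0.0699  0.062 ] [[0.5398, -0.0849, 0.0582], [0.5696, -0.0547, 0.0654]]
square_key_top 0.33 [362.6, 250.3, 16.3, 15.0] 311 0.0497 [ 0.5666 -0.0215  0.0497] [[0.5529, -0.0358, 0.0461], [0.5801, -0.0075, 0.0529]]
round_key_top 0.73 [361.6, 248.7, 17.7, 17.1] 303 0.0497 [ 0.5666 -0.0212  0.0497] [[0.5529, -0.0343, 0.0461], [0.5801, -0.0075, 0.0529]]
triangle_key_top 0.74 [470.5, 271.8, 14.1, 25.1] 276 0.0612 [ 0.5292 -0.1761  0.0616] [[0.5114, -0.1851, 0.0575], [0.548, -0.1678, 0.0647]]
triangle_key_top 0.7 [430.3, 268.0, 24.6, 18.7] 235 0.0499 [ 0.5378 -0.1274  0.0499] [[0.5266, -0.1406, 0.0468], [0.5532, -0.111, 0.053]]
bar_key_top 0.85 [468.3, 269.3, 15.9, 26.4] 282 0.0611 [ 0.5296 -0.1763  0.0615] [[0.5114, -0.1859, 0.0575], [0.5481, -0.1678, 0.0647]]
```

The top picture shows, left to right, round (372,259), square (405,265), triangle (442,278) and bar (478,284). The measured heights and the 50 mm spacing agree with the task. Next I check for obstacles on the way and plan the rows.

```bash
cat >> h.py <<'E'
from scipy.spatial.transform import Rotation as R
def plan(goal,yaw_goal=None,n=None,dest=None):
    s=read_state(); p=np.array(s['tool_pos']); r=R.from_rotvec(s['tool_rot'])
    print('pos',p.round(4),'x',r.as_matrix()[:,0].round(3),'z',r.as_matrix()[:,2].round(3),'F',np.round(s['wrist_force'],1),'gap',s['finger_gap'],'t',s['time'])
    rg=r if yaw_goal is None else R.from_matrix(yaw_goal)
    return p,r,rg
E
python3 - <<'E'
from h import *
p,r,_=plan(None)
row=np.array([.5666-.5549,-.0213+.0699]);print(np.linalg.norm(row)); row/=np.linalg.norm(row)
y=np.array([-row[0],-row[1],0]);z=np.array([0,0,-1.]);x=np.cross(y,z)
G=R.from_matrix(np.c_[x,y,z]); print('rel rotvec deg',np.degrees((r.inv()*G).as_rotvec()))
g=np.array([.555,-.070,.12]); print('tool delta',(r.inv().apply(g-p)/.04).round(2)); print('in goal frame',(G.inv().apply(g-p)/.04).round(2))
for c in("top","side"):
    d=np.load(c+'0.npy');W=world(c,np.ones_like(d,bool),d)
    a=p[:2];b=g[:2];t=np.clip((W[:,:2]-a)@(b-a)/((b-a)@(b-a)),0,1)
    dd=np.linalg.norm(W[:,:2]-a-t[:,None]*(b-a),axis=1); m=dd<.12
    print(c,m.sum(),np.percentile(W[m,2],[50,99,99.9,100]).round(3))
E
```

```text
pos [ 0.2152 -0.5329  0.1727] x [0.927 0.374 0.   ] z [-0.     0.001 -1.   ] F [-0.6 -0.1  0.1] gap 0.09404217590629617 t 0.3
0.04998849867719575
rel rotvec deg [-4.28384919e-02  8.29072322e-03  3.55258849e+01]
tool delta [12.21 -7.55  1.32]
in goal frame [  5.55 -13.24   1.32]
top 52116 [0.002 0.063 0.065 0.068]
side 33657 [0.001 0.06  0.062 0.064]
```

{"name": "send_rows", "arguments": {
  "deltas": "0 0 0 0 0 1; 0 0 0 0 0 1; 0 0 0 0 0 1; 0 0 0 0 0 1; 0 0 0 0 0 1",
  "fingers": 1
}}

```text
time: 0.72
tool_pos: [0.2153, -0.5331, 0.1729]
tool_rot: [-3.133, 0.228, 0.0]
wrist_force: [0.3, -0.8, 0.3]
finger_gap: 0.064
```

{"name": "send_rows", "arguments": {
  "deltas": "0 0 0 0 0 0.92; 0.3 -0.7 0 0 0 0; 0.3 -0.7 0 0 0 0; 0.3 -0.7 0 0 0 0; 0.3 -0.7 0 0 0 0"
}}

```text
time: 1.13
tool_pos: [0.2886, -0.4344, 0.1729]
tool_rot: [-3.119, 0.371, -0.0]
wrist_force: [-0.0, -0.6, 0.2]
finger_gap: 0.0309
```

{"name": "send_rows", "arguments": {
  "deltas": "0.3 -0.7 0 0 0 0; 0.3 -0.7 0 0 0 0; 0.3 -0.7 0 0 0 0; 0.3 -0.7 0 0 0 0; 0.3 -0.7 0 0 0 0"
}}

```text
time: 1.55
tool_pos: [0.3799, -0.3121, 0.1732]
tool_rot: [3.12, -0.37, 0.0]
wrist_force: [-0.2, -0.2, -0.8]
finger_gap: 0.0007
```

{"name": "send_rows", "arguments": {
  "deltas": "0.3 -0.7 0 0 0 0; 0.3 -0.7 0 0 0 0; 0.3 -0.7 0 0 0 0; 0.3 -0.7 0 0 0 0; 0.3 -0.7 0 0 0 0"
}}

```text
time: 1.97
tool_pos: [0.4711, -0.19, 0.1732]
tool_rot: [3.12, -0.37, 0.0]
wrist_force: [-0.6, -0.4, -0.1]
finger_gap: 0.0006
```

{"name": "send_rows", "arguments": {
  "deltas": "0.3 -0.7 0.2 0 0 0; 0.3 -0.7 0.3 0 0 0; 0.3 -0.7 0.2 0 0 0; 0 0 0 0 0 0; 0 0 0 0 0 0"
}}

```text
time: 2.38
tool_pos: [0.5249, -0.1168, 0.1442]
tool_rot: [-3.12, 0.365, 0.003]
wrist_force: [-0.3, -0.7, -0.4]
finger_gap: 0.0004
```

```bash
python3 - <<'E'
from h import *
p,r,_=plan(None)
g=np.array([.555,-.070,.075]); print('tool delta',(r.inv().apply(g-p)/.04).round(3))
row=np.array([.234,.972,0]);print(r.inv().apply(row))
im,d=optics.read_camera('top');cv2.imwrite('pics/top1.png',im)
im,d=optics.read_camera('side');cv2.imwrite('pics/side1.png',im)
E
```

```text
pos [ 0.5249 -0.1168  0.1442] x [ 0.973 -0.231 -0.002] z [-0.002  0.    -1.   ] F [-0.3 -0.7 -0.4] gap 0.0004054560599763455 t 2.3833
tool delta [ 0.466 -1.313  1.73 ]
[ 3.24237019e-03 -9.99764707e-01 -1.34867814e-04]
```

Aligned with the row. I'll finish the lateral travel first.

{"name": "send_rows", "arguments": {
  "deltas": "0.23 -0.66 0 0 0 0; 0.23 -0.65 0 0 0 0; 0 0 0 0 0 0; 0 0 0.6 0 0 0; 0 0 0.6 0 0 0"
}}

```text
time: 2.9
tool_pos: [0.5573, -0.0735, 0.0993]
tool_rot: [3.118, -0.371, 0.01]
wrist_force: [-0.2, -0.2, -0.7]
finger_gap: 0.0
```

{"name": "send_rows", "arguments": {
  "deltas": "0 0 0.2 0 0 0; 0 0 0 0 0 0; 0 0 0 0 0 0"
}}

```text
time: 3.15
tool_pos: [0.5548, -0.0725, 0.0894]
tool_rot: [3.119, -0.372, -0.0]
wrist_force: [0.1, -0.3, 0.1]
finger_gap: 0.0006
```

```bash
python3 - <<'E'
from h import *
p,r,_=plan(None)
g=np.array([.555,-.070,.0615]); print('tool delta',(r.inv().apply(g-p)/.04).round(3))
im,d=optics.read_camera('side');cv2.imwrite('pics/side2.png',cv2.resize(im[220:440,220:440],(600,600)))
E
```

```text
pos [ 0.5548 -0.0725  0.0894] x [ 0.972 -0.235 -0.   ] z [-0. -0. -1.] F [ 0.1 -0.3  0.1] gap 0.0006305096877394525 t 3.15
tool delta [-0.01  -0.063  0.697]
```

View pics/side2.png

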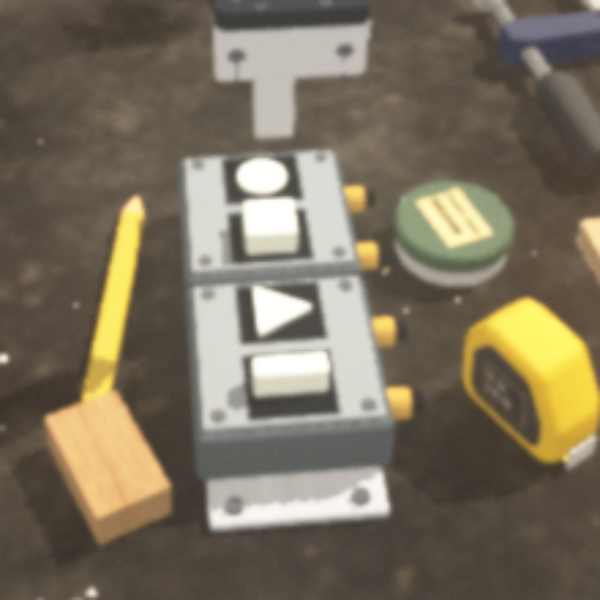

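The fingertip looks higher in this view, crop (273,135), than the reported TCP would project. I check that with depth before going down.

```bash
python3 - <<'E'
from h import *
for c in('side','top'):
    im,d=optics.read_camera(c);np.save(c+'3.npy',d)
    W=world(c,np.ones_like(d,bool),d)
    m=(abs(W[:,0]-.555)<.06)&(abs(W[:,1]+.07)<.06)&(W[:,2]>.068)&(W[:,2]<.22)
    Q=W[m]
    for a in np.arange(.07,.22,.01):
        q=Q[(Q[:,2]>=a)&(Q[:,2]<a+.01)]
        if len(q)>3: print(c,round(a,3),len(q),np.percentile(q[:,:2],[3,97],axis=0).round(4).tolist())
    if c=='side':
        cv2.imwrite('pics/side3.png',cv2.resize(im[150:330,230:410],(600,600)))
    else: cv2.imwrite('pics/top3.png',im)
s=read_state();print(s['time'],s['tool_pos'])
P=optics.camera_params('side');X=P['R']@np.array(s['tool_pos'])+P['t'];print(P['fx']*X[0]/X[2]+P['cx'],P['fy']*X[1]/X[2]+P['cy'])
E
```

```text
side 0.12 11 [[0.5448, -0.0789], [0.5569, -0.0642]]
side 0.13 69 [[0.5433, -0.087], [0.5615, -0.0646]]
side 0.14 86 [[0.5434, -0.0869], [0.5612, -0.0646]]
side 0.15 80 [[0.5433, -0.0871], [0.561, -0.0717]]
side 0.16 74 [[0.5433, -0.0875], [0.561, -0.0818]]
3.3 [ 0.55645603 -0.0723916   0.09089847]
320.4500299742424 283.8450792751129
```

View pics/side3.png

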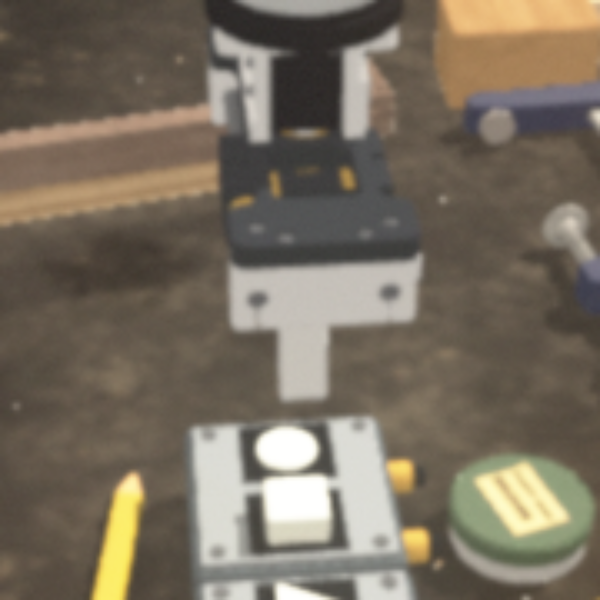

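View pics/top3.png

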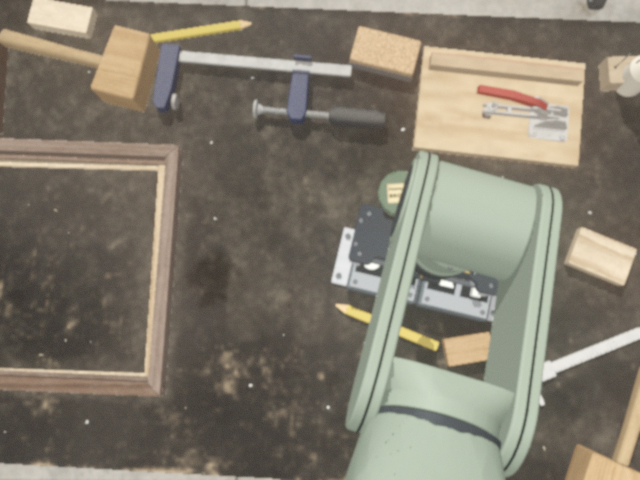

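```bash
python3 - <<'E'
from h import *
im=cv2.imread('pics/side1.png');cv2.imwrite('pics/side1c.png',cv2.resize(im[130:330,200:420],(660,600)))
P=optics.camera_params('side')
for X in ([.5249,-.1168,.1442],):
    c=P['R']@np.array(X)+P['t'];print(P['fx']*c[0]/c[2]+P['cx'],P['fy']*c[1]/c[2]+P['cy'])
d=np.load('side3.npy')
print(d[240:300:3,320].round(3))
W=world('side',np.ones_like(d,bool)&(d>0),d)
v,u=np.nonzero(d>0)
m=(u==320)&(v>=200)&(v<312)
for a,b in list(zip(v[m],W[m]))[::4]: print(a,b.round(4))
s=read_state();print(np.round(s['joint_pos'],3))
E
```

```text
309.3890795364337 279.2718588368129
[0.601 0.607 0.608 0.698 0.7   0.703 0.709 0.711 0.713 0.719 0.926 0.919
 0.838 0.827 0.82  0.811 0.809 0.81  0.78  0.775]
200 [ 0.5476 -0.094   0.2528]
204 [ 0.549  -0.0901  0.2442]
208 [ 0.5475 -0.0944  0.241 ]
212 [ 0.5334 -0.1351  0.2623]
216 [ 0.5302 -0.1443  0.2629]
220 [ 0.5274 -0.1526  0.2631]
224 [ 0.5263 -0.1559  0.2598]
228 [ 0.5263 -0.156   0.2542]
232 [ 0.5268 -0.1546  0.2474]
236 [ 0.5286 -0.1494  0.2377]
240 [ 0.528  -0.1513  0.2332]
244 [ 0.5288 -0.1491  0.2254]
248 [ 0.551  -0.0851  0.1689]
252 [ 0.5511 -0.0849  0.1617]
256 [ 0.551  -0.0853  0.1549]
260 [ 0.551  -0.0854  0.1478]
264 [ 0.5512 -0.0849  0.1401]
268 [ 0.5512 -0.0851  0.1328]
272 [ 6.015e-01  5.940e-02 -5.000e-04]
276 [ 0.5794 -0.0041  0.0461]
280 [ 0.5752 -0.0162  0.0482]
284 [ 0.5716 -0.0269  0.0492]
288 [ 0.5685 -0.0359  0.0488]
292 [ 0.5668 -0.0409  0.0449]
296 [ 0.5583 -0.0653  0.0596]
300 [ 0.5549 -0.0753  0.0609]
304 [ 0.5524 -0.0824  0.0595]
308 [ 0.5519 -0.0841  0.0528]
[-0.284  0.256  1.661 -0.     1.222  1.524]
```

View pics/side1c.png

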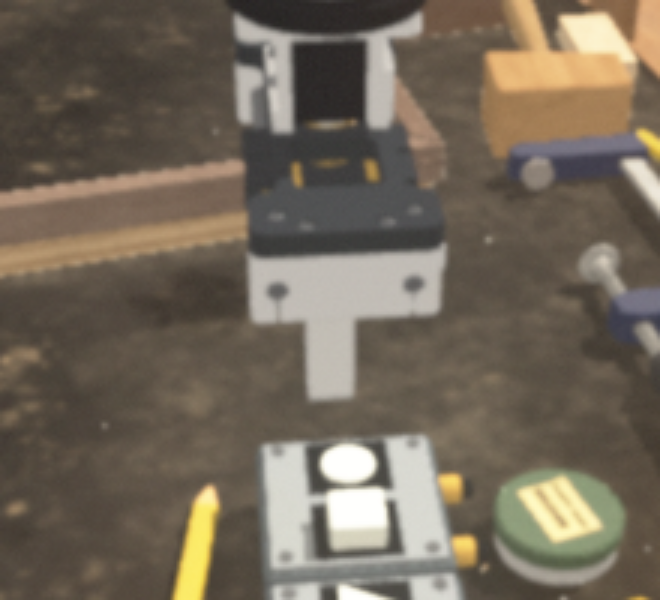

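Both pictures put the real fingertip about 38 mm above the reported TCP (about 0.129 against 0.0905), while x and y agree. So I won't rely on the reported z. I'll go down in steps, using force and camera.

{"name": "send_rows", "arguments": {
  "deltas": "0 -0.05 0.3 0 0 0; 0 0 0.2 0 0 0; 0 0 0 0 0 0; 0 0 0 0 0 0"
}}

```text
time: 3.63
tool_pos: [0.5545, -0.0691, 0.0678]
tool_rot: [-3.119, 0.37, 0.004]
wrist_force: [-0.1, 0.5, 0.4]
finger_gap: 0.0005
```

```bash
cat >> h.py <<'E'
def tip(name):
    im,d=optics.read_camera('side');cv2.imwrite(f'pics/{name}.png',cv2.resize(im[200:380,230:410],(600,600)))
    W=world('side',np.ones_like(d,bool),d); 
    m=(abs(W[:,0]-.552)<.02)&(W[:,1]>-.089)&(W[:,1]<-.081)&(W[:,2]<.2)&(W[:,2]>.05)
    z=np.sort(W[m,2]); print('low z of near face',z[:200:8].round(4), 'face y',np.median(W[m&(W[:,2]>.07),1]),'x',np.percentile(W[m&(W[:,2]>.07),0],[2,98]))
E
python3 - <<'E'
from h import *
plan(None); tip('side4')
E
```

```text
pos [ 0.5545 -0.0691  0.0678] x [ 0.972 -0.234 -0.003] z [-0.002  0.001 -1.   ] F [-0.1  0.5  0.4] gap 0.0005075220656016937 t 3.6333
low z of near face [0.05   0.0508 0.0514 0.0523 0.0536 0.0546 0.0555 0.0564 0.0571 0.0583
 0.0589 0.0597 0.0601 0.0605 0.0613 0.062  0.111  0.1144 0.1162 0.1184
 0.1206 0.1232 0.1257 0.1274 0.1295] face y -0.08209273645678952 x [0.54477709 0.55988879]
```

View pics/side4.png

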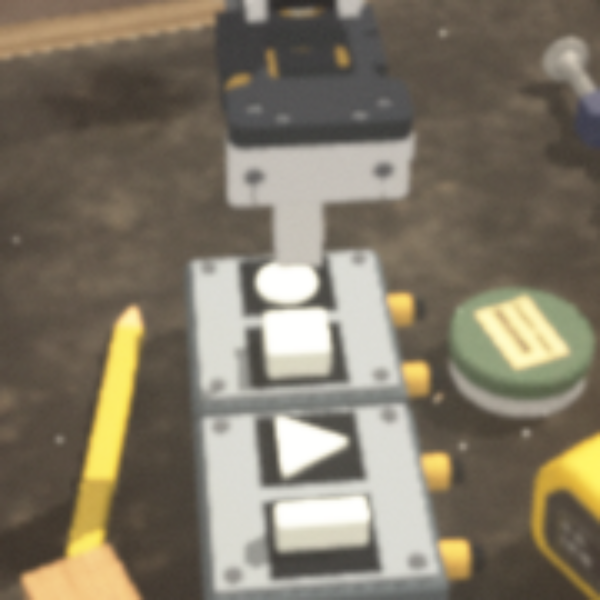

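Tip is at about z 0.108 (crop 300,262) and nothing is touching, so the 40 mm offset holds. I keep going down.

{"name": "send_rows", "arguments": {
  "deltas": "0 0 0.2 0 0 0; 0 0 0.2 0 0 0; 0 0 0.2 0 0 0; 0 0 0 0 0 0; 0 0 0 0 0 0"
}}

```text
time: 4.1
tool_pos: [0.5546, -0.0692, 0.0439]
tool_rot: [-3.119, 0.37, 0.004]
wrist_force: [-0.4, -0.1, 0.3]
finger_gap: 0.0007
```

```bash
python3 - <<'E'
from h import *
plan(None); tip('side5')
E
```

```text
pos [ 0.5546 -0.0692  0.0439] x [ 0.972 -0.234 -0.002] z [-0.002  0.001 -1.   ] F [-0.4 -0.1  0.3] gap 0.0006774728343275418 t 4.1
low z of near face [0.05   0.0511 0.0518 0.0531 0.0539 0.0547 0.0559 0.0565 0.0573 0.0581
 0.0593 0.0598 0.0603 0.0605 0.0611 0.0865 0.0885 0.0915 0.0927 0.0946
 0.0976 0.0995 0.1017 0.1032 0.1053] face y -0.08271688038920304 x [0.53984117 0.56357907]
```

View pics/side5.png

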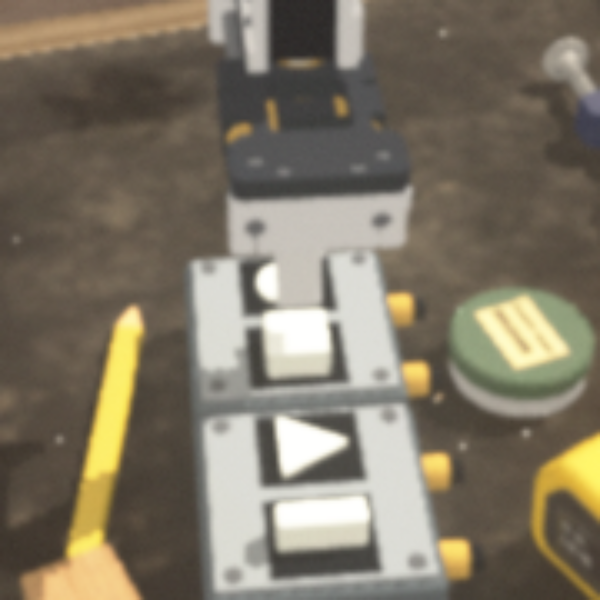

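Reported z is now 0.044, below the key top at 0.061, with no contact force. The z reading is therefore wrong, and the camera's tip height of about 0.084 is the one to trust.

{"name": "send_rows", "arguments": {
  "deltas": "0 0 0.15 0 0 0; 0 0 0.15 0 0 0; 0 0 0.1 0 0 0; 0 0 0 0 0 0; 0 0 0 0 0 0"
}}

```text
time: 4.57
tool_pos: [0.5554, -0.0695, 0.029]
tool_rot: [-3.12, 0.37, 0.001]
wrist_force: [-0.0, -0.1, 0.1]
finger_gap: 0.0003
```

```bash
python3 - <<'E'
from h import *
plan(None); tip('side6')
E
```

```text
pos [ 0.5554 -0.0695  0.029 ] x [ 0.972 -0.234 -0.001] z [-0.001  0.    -1.   ] F [-0.  -0.1  0.1] gap 0.0002967845298285634 t 4.5667
low z of near face [0.05   0.0509 0.0517 0.0528 0.0537 0.0543 0.055  0.0565 0.0576 0.0587
 0.0599 0.0602 0.0605 0.0609 0.0617 0.0636 0.0728 0.075  0.0773 0.0785
 0.0811 0.0845 0.0852 0.0882 0.0904] face y -0.08296861361411279 x [0.53679959 0.56333499]
```

View pics/side6.png

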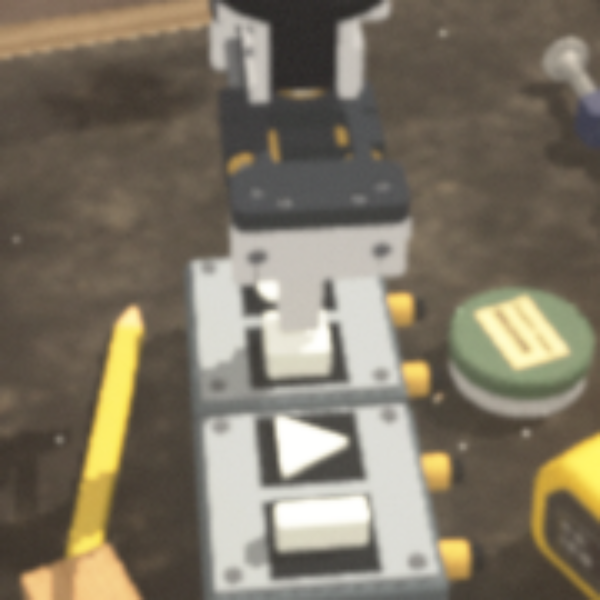

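Tip is about 8 mm above the square cap and centred on it (crop 298,335). Small steps now.

{"name": "send_rows", "arguments": {
  "deltas": "0 0 0.1 0 0 0; 0 0 0.08 0 0 0; 0 0 0.08 0 0 0; 0 0 0 0 0 0"
}}

```text
time: 4.95
tool_pos: [0.5547, -0.0693, 0.0175]
tool_rot: [-3.119, 0.37, 0.003]
wrist_force: [1.3, 0.3, -0.2]
finger_gap: 0.0004
```

{"name": "send_rows", "arguments": {
  "deltas": "0 0 0.06 0 0 0; 0 0 0.06 0 0 0; 0 0 0 0 0 0"
}}

```text
time: 5.2
tool_pos: [0.5555, -0.0695, 0.0167]
tool_rot: [3.12, -0.37, -0.002]
wrist_force: [-7.6, 2.0, 17.8]
finger_gap: 0.0008
```

```bash
python3 - <<'E'
from h import *
plan(None); tip('side7')
E
```

```text
pos [ 0.5555 -0.0695  0.0167] x [ 0.972 -0.234 -0.001] z [-0.001  0.    -1.   ] F [-7.6  2.  17.8] gap 0.0008279701311642483 t 5.2
low z of near face [0.0501 0.0604 0.0626 0.0644 0.0665 0.0687 0.0703 0.0721 0.075  0.0778
 0.0808 0.0832 0.0849 0.087  0.1665 0.169  0.1694 0.1698 0.1699 0.1701
 0.1705 0.1708 0.1798 0.1852 0.1881] face y -0.08371351052724281 x [0.53351841 0.56638622]
```

View pics/side7.png

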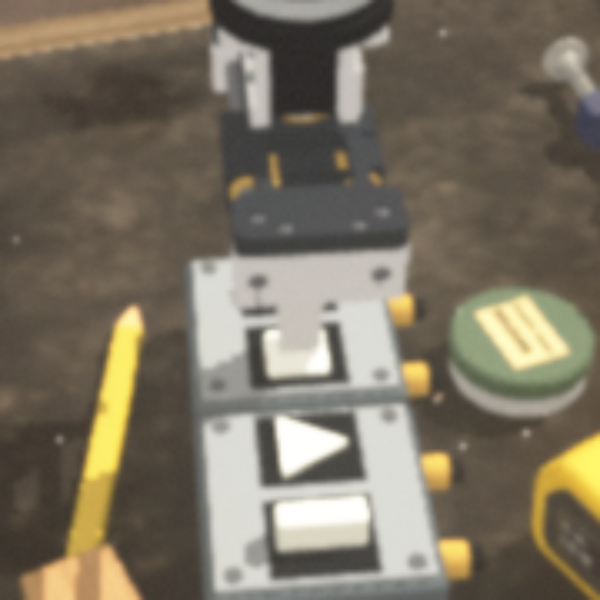

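The square cap looks sunk to its stop (crop 297,355), and the force of 18 N fits a hard stop. I lift straight up and check.

{"name": "send_rows", "arguments": {
  "deltas": "0 0 -0.3 0 0 0; 0 0 -0.7 0 0 0; 0 0 -0.8 0 0 0; 0 0 -0.8 0 0 0; 0 0 -0.5 0 0 0"
}}

```text
time: 5.67
tool_pos: [0.5575, -0.07, 0.1416]
tool_rot: [3.119, -0.37, 0.008]
wrist_force: [0.9, 0.6, 0.9]
finger_gap: 0.0006
```

{"name": "send_rows", "arguments": {
  "deltas": "-0.3 0.7 0 0 0 0; -0.3 0.7 0 0 0 0; -0.3 0.7 0 0 0 0; -0.3 0.7 0 0 0 0; -0.3 0.7 0 0 0 0"
}}

```text
time: 6.08
tool_pos: [0.4638, -0.1925, 0.1381]
tool_rot: [3.119, -0.369, 0.001]
wrist_force: [0.5, -0.3, 0.9]
finger_gap: 0.0004
```

{"name": "send_rows", "arguments": {
  "deltas": "-0.3 0.7 0 0 0 0; -0.3 0.7 0 0 0 0; -0.3 0.7 0 0 0 0; -0.3 0.7 0 0 0 0; -0.3 0.7 0 0 0 0"
}}

```text
time: 6.5
tool_pos: [0.3726, -0.3149, 0.1381]
tool_rot: [3.119, -0.37, 0.001]
wrist_force: [0.8, -0.7, 0.9]
finger_gap: 0.0002
```

{"name": "send_rows", "arguments": {
  "deltas": "-0.3 0.7 0 0 0 0; -0.3 0.7 0 0 0 0; -0.3 0.7 0 0 0 0; 0 0 0 0 0 0; 0 0 0 0 0 0"
}}

```text
time: 6.92
tool_pos: [0.3181, -0.388, 0.1379]
tool_rot: [-3.119, 0.375, -0.001]
wrist_force: [0.1, 0.1, 0.0]
finger_gap: 0.0004
```

```bash
python3 - <<'E'
from h import *
plan(None)
im,d=optics.read_camera('top');cv2.imwrite('pics/top8.png',im)
im2,d2=optics.read_camera('side');cv2.imwrite('pics/side8.png',cv2.resize(im2[240:420,230:410],(600,600)))
for c,dd in(('top',d),('side',d2)):
    W=world(c,np.ones_like(dd,bool),dd)
    for n,q in dict(round=(.5666,-.0213),square=(.5549,-.0699),tri=(.537,-.1274),bar=(.5294,-.1762)).items():
        m=np.hypot(W[:,0]-q[0],W[:,1]-q[1])<.005; print(c,n,m.sum(),np.median(W[m,2]).round(4))
E
```

```text
pos [ 0.3181 -0.388   0.1379] x [ 0.971 -0.237  0.   ] z [ 0. -0. -1.] F [0.1 0.1 0. ] gap 0.0003905049127862939 t 6.9167
top round 36 0.0621
top square 33 0.0504
top tri 36 0.0505
top bar 37 0.0621
side round 19 0.0609
side square 24 0.0484
side tri 28 0.0491
side bar 28 0.0607
```

View pics/side8.png

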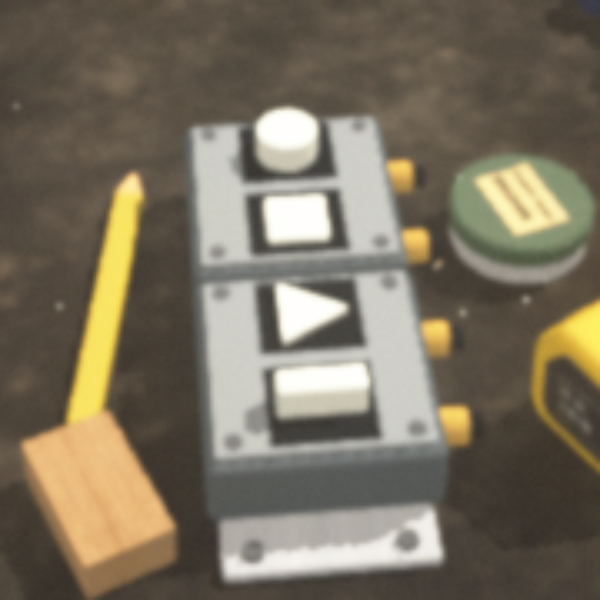

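Square (297,218) is down, round (287,138) is up, triangle (310,315) is down and bar (322,390) is up. The arm is clear.

```bash
python3 -c "
from bench import sign_off
print(sign_off())"
```

```text
the job is handed in; nothing more can be done
None
```

The round/square module is now switched to square. I pressed the square key down with the closed fingertips until it hit its stop, lifted straight off, moved the arm clear and handed in at about 7 s.

**Last checks:** with the arm away, both cameras gave these key heights, and they agree within 2 mm. The wrist force read about 0.

| Key | Top camera (m) | Side camera (m) | State |
|---|---|---|---|
| Round | 0.062 | 0.061 | up |
| Square | 0.050 | 0.048 | down |
| Triangle | 0.051 | 0.049 | down |
| Bar | 0.062 | 0.061 | up |

**What disagreed:** the reported tool height did not match the cameras. The real fingertips were about 40 mm above the reported TCP height. The reading fell well below the key top with no contact force, so I went by camera and force on the way down.

**Press force:** the wrist force I read at the stop was about 18 N vertically and 8 N sideways, far below the limits.

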